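Confirm the pick of tees on the pick-to-light rail

TASK

The tees for this order have already been picked. With the fingertips, gently press the round confirm key in front of the bin of tees right down and let it spring back up, then press the wide order-complete key on the unit at one end of the rail in the same way and withdraw. Press no other key, do not touch the small quantity keys, and leave all the fittings where they lie.

Things in the scene. Friction and masses are not known exactly. Their poses are not given: they have to be found in the camera images.
- rack: Fixed pick station: blue rail with five alike grey key modules 112 mm apart and, behind it, a shelf (20 mm high) with five blue bins. Origin: on the counter under the middle key; x from rail to bins, y along the rail to the left seen from the robot, z up; turned up to 0.12 rad. Key faces lean towards the robot, outward normal (-0.257, 0, 0.966) in this frame; all keys move square to the face.
- quantity_keys: The ten small white quantity keys, 11 x 10 mm, 2.5 mm proud, two on each module one behind the other, 39 mm to the right (-y) of the round confirm key. Not to be touched. Same origin and axes as the rack.
- order_unit: Grey end unit, 92 mm wide, that continues the rail at its left or right end (it varies), with the one wide rectangular key; face leaning as the modules'. Origin on the counter under the key; axes as the rack's. The unit at the other end is a power unit with vent slots and no key.
- order_key_top (a point): Centre of the top face of the wide white rectangular order-complete key (56 mm along the rail, 38 mm across, standing 9 mm proud of the face), about 70 mm above the counter.
- order_key (a joint): Travel of the order-complete key in m: 0 up, 0.0045 fully down; pressed beyond 0.003. Springs back up by itself; about 1.2 N starts it and 4.5 N holds it fully down.
- key1_top (a point): Centre of the top face of round white confirm key 1 of 5, counted from the left (+y) end of the rail: 28 mm across, 9 mm proud of the module face, about 70 mm above the counter. It belongs to the bin straight behind it. All five are alike: 4.5 mm of travel into the face, pressed beyond 3 mm, same spring as the order-complete key.
- key2_top (a point): Centre of the top face of round white confirm key 2 of 5, counted from the left (+y) end of the rail: 28 mm across, 9 mm proud of the module face, about 70 mm above the counter. It belongs to the bin straight behind it. All five are alike: 4.5 mm of travel into the face, pressed beyond 3 mm, same spring as the order-complete key.
- key3_top (a point): Centre of the top face of round white confirm key 3 of 5, counted from the left (+y) end of the rail: 28 mm across, 9 mm proud of the module face, about 70 mm above the counter. It belongs to the bin straight behind it. All five are alike: 4.5 mm of travel into the face, pressed beyond 3 mm, same spring as the order-complete key.
- key4_top (a point): Centre of the top face of round white confirm key 4 of 5, counted from the left (+y) end of the rail: 28 mm across, 9 mm proud of the module face, about 70 mm above the counter. It belongs to the bin straight behind it. All five are alike: 4.5 mm of travel into the face, pressed beyond 3 mm, same spring as the order-complete key.
- key5_top (a point): Centre of the top face of round white confirm key 5 of 5, counted from the left (+y) end of the rail: 28 mm across, 9 mm proud of the module face, about 70 mm above the counter. It belongs to the bin straight behind it. All five are alike: 4.5 mm of travel into the face, pressed beyond 3 mm, same spring as the order-complete key.
- tee_bin_front (a point): Middle of the top of the front lip of the bin of tees: open blue stock bin, 102 mm wide, 160 mm deep, walls 75 mm high (front lip 34 mm), on the shelf plate, holding galvanised steel pipe tees (T-shaped, three sockets, 66 mm run, 38 mm thick). The bins stand in any order; this point is 47 mm behind (the top of) the confirm key of its bin, along the rack's x.
- loose_tee: A loose fitting lying in the front of the bin of tees: open blue stock bin, 102 mm wide, 160 mm deep, walls 75 mm high (front lip 34 mm), on the shelf plate, holding galvanised steel pipe tees (T-shaped, three sockets, 66 mm run, 38 mm thick). Origin under its middle. Leave it.
- loose_elbow: A loose fitting lying in the front of the bin of elbows: open blue stock bin, 102 mm wide, 160 mm deep, walls 75 mm high (front lip 34 mm), on the shelf plate, holding galvanised steel pipe elbows (L-shaped, two sockets at a right angle). Origin under its middle. Leave it.
- loose_coupling: A loose fitting lying in the front of the bin of couplings: open blue stock bin, 102 mm wide, 160 mm deep, walls 75 mm high (front lip 34 mm), on the shelf plate, holding galvanised steel pipe couplings (straight sleeves 39 mm across, 42 mm high, standing). Origin under its middle. Leave it.
- loose_plug: A loose fitting lying in the front of the bin of plugs: open blue stock bin, 102 mm wide, 160 mm deep, walls 75 mm high (front lip 34 mm), on the shelf plate, holding galvanised steel pipe plugs (small, 29 mm across, with a square head 17 mm wide). Origin under its middle. Leave it.
- loose_union: A loose fitting lying in the front of the bin of unions: open blue stock bin, 102 mm wide, 160 mm deep, walls 75 mm high (front lip 34 mm), on the shelf plate, holding galvanised steel pipe unions (52 mm high with a big hexagon nut 50 mm across). Origin under its middle. Leave it.
- big_elbow: Loose larger elbow, about 68 mm a side, 49 mm high, lying on the counter before the rail; origin under its corner. Leave it.
- big_coupling: Loose larger coupling, 51 mm across, 55 mm high, standing before the rail; origin at its foot. Leave it.
- big_union: Loose larger union, 60 mm across the hexagon, 62 mm high, standing before the rail; origin at its foot. Leave it.
- tape_roll: White roll of thread tape, 54 mm across, 14 mm high, lying before the rail; origin at its underside. Leave it.
Mind the look-alikes: they are no part of the job. Leave any brown or turquoise look-alike of the loose_elbow alone.

How it is judged:
By the outcome, as a careful person would: the job done as asked, in the order asked, and still so for the second after the job is handed in, with the robot touching nothing.
It also fails if it takes over 38 s, if anything falls off the work surface, if the arm or the gripper's body presses on something with over 40 N, if the wrist force passes 120 N, or if a joint passes its speed limit or range.

ROBOT

A 6-joint arm with a two-finger parallel gripper is mounted at the origin on the work surface. World frame = base frame: x ahead of the robot, y to its left, z up, the work surface at z = 0. Lengths are in m, angles in rad, forces in N, time in s.
With the tool pointing down it reaches from about 0.35 to 0.85 m from the base axis. Payload 8.1 kg.
Tool frame: the origin (TCP) lies at the very end of the fingers, on their centre line; the grasp point (between the pads) lies 19 mm behind it (grasp_offset is the distance from the TCP to the grasp point, in m); z points along the fingers, y is the direction in which the jaws open and shut (so a half turn about z gives the same grasp; the last joint's range is limited). The gripper opens to 93 mm and grips with 3 to 60 N. Pads are 15 mm wide; open, the fingers measure 128 mm over their backs; the gripper's body (75 mm by 188 mm) begins 65 mm behind the grasp point.
Start: joints at [1.223, 0.13, 1.488, -0, 1.523, -0.085], TCP at [0.156, 0.579, 0.219] pointing down, gripper open.
Joint ranges: [-2.96, 2.96], [-0.89, 2.26], [0.02, 2.5], [-1.34, 4.48], [0, 2.73], [-2.66, 2.66]. Speed limits (rad/s): [2.39, 2.39, 2.79, 3.14, 3.14, 3.14].

INTERFACE

Orientations are given as a rotation vector (axis times angle).
In Python, from plant import read_state, read_camera, close_job, search_frame, masks_of, grasp_offset gives the robot as it stands.
- The arm moves only by the tool drive_tool, never from a script. Its argument "plan" is a list of rows, each an object with "claw": the closure, from 0 (fully open) to 1 (shut); "linear": the shift along the tool's x, y, z in cm, a list of three; "angular": the turn, a rotation vector about the tool's x, y, z in degrees, a list of three. In form: [{"claw": claw, "linear": [tx, ty, tz], "angular": [ax, ay, az]}, ...]. A call has 1 to 12 rows; each row shifts and turns the commanded pose from where the row before left it, along the tool's axes as they then stand; what a row does not reach is not made up. A row lasts 1/8 s, in which the tool goes at most 62.5 mm and 10.7 degrees, less where a joint would pass 70% of its speed; a pose out of reach is approached as far as the arm can. A call is refused whole if a number of a shift passes 6.25 or a number of a turn 10.7, either way. A call with a gripper value outside its range is refused whole. The fingers move at their own pace and stop on an object; "newtons" is the grip in N (left out, the last holds). Time passes only in rows, so rows that do not move let the fingers close. It gives the time, the measured TCP pose, the force and the opening at its end, in the units of the state.
- read_state(): the state, without advancing time (a new reading comes with each control period).
- read_camera(name): name is "scene" or "top" or "wrist"; returns a dict with "pixels" (400x640x3 uint8, red, green, blue), "K" (3x3 intrinsics, pixels), "xyz" and "attitude" of the camera in the world. Camera axes: x right, y up, looking along -z (the intrinsics and any distortion apply to the point x, -y, -z); pixel columns grow to the right and rows downward; lengths in m; the calibration is good to about 2 mm. A picture is of the moment at which its call begins. There is no depth.
- close_job(): hands the job in, once; it reports no verdict.
Trained networks look in a picture, given as the dict that the camera call returned (one of the last four; its "shot" number tells which), for a name from the list of things; names that differ only in an ending like _2 or _b are one class to them, and where a whole thing is asked for, a point or a joint stands for the part that bears it (a point fixed in the world has none). Each returns a list of dicts, best first, with "p" (0 to 1); they miss things now and then, are a little off and sometimes report something else, mostly with a low value. They report only what shows in the picture. A call takes as long as a camera call. They do not tell look-alikes from the thing itself.
- search_frame(picture, label): "at" ([x, y, z] in m, in world coordinates, good to about 4 mm: the middle of the surface that is visible of it).
- masks_of(picture, label): "mask" (400x640 bool, what is visible of it).
The state is a dict: "t": time; "q": joint angles; "dq": joint speeds; "joint_torque": joint torques, N m; "tool_pos": TCP position; "orientation": TCP orientation; "force": force on the tool from outside, world axes, zero at the start; "wrist_torque": the same for the moment, N m; "opening": finger opening in m.
Only numpy, scipy, OpenCV 4.12 (cv2) and the standard library are available. Lean on these libraries where they do the work, as an engineer would, in place of code of your own. Each camera call takes 0.05 s, during which the arm holds its last target.

## Working session

There is one attempt and no reset: what is moved stays moved. The work goes in short steps, Python scripts to look and compute and a tool call to move; the robot and the scene stay as the last step left them, time stands still between calls to the robot, and variables do not carry over. Pictures are saved under pics/ and viewed, and the job is handed in when it is done.

Besides the shell and the picture viewer there is one more tool, called after "Call:" as name(argument=value, ...), one argument or row to a line, values as JSON. drive_tool: Moves the arm, as the interface text tells. Its arguments: {"type":"object","properties":{"plan":{"type":"array"},"newtons":{"type":"number"}},"required":["plan"]}

```bash
ls; mkdir -p pics; cat > h.py <<'E'
import numpy as np, cv2
from plant import *
from scipy.spatial.transform import Rotation as R
def save(p,n): cv2.imwrite('pics/'+n, p['pixels'][:,:,::-1])
E
python3 - <<'E'
from h import *
s=read_state(); print(s['t'],s['tool_pos'],s['orientation'],s['force'],s['opening'],grasp_offset)
for n in ['top','scene']:
    p=read_camera(n); save(p,n+'1.png'); np.savez(n+'1.npz',**{k:p[k] for k in ['pixels','K','xyz','attitude']})
    print(n,p.keys(),p['K'],p['xyz'],p['attitude'])
    for l in ['order_key_top','tee_bin_front','loose_tee','key1_top','order_unit','rack','quantity_keys']:
        print(l,[(np.round(d['at'],3).tolist(),round(d['p'],2)) for d in search_frame(p,l)])
E
```

```text
pics
0.0 [0.15565649 0.57887184 0.21760722] [-4.11561760e-01 -3.11413245e+00  2.78832101e-03] [0.17439657 0.28104068 0.21886437] 0.09292256100782323 0.0188
top dict_keys(['pixels', 'K', 'xyz', 'attitude', 'shot']) [[429.06705646   0.         315.37542197]
 [  0.         429.06705646 198.21568903]
 [  0.           0.           1.        ]] [ 0.47011441 -0.04618433  1.12697487] [ 0.06340567 -0.04410256 -1.57720127]
order_key_top [([0.494, -0.376, 0.068], 0.92), ([0.578, 0.066, 0.057], 0.72), ([0.493, -0.159, 0.069], 0.2)]
tee_bin_front [([0.637, 0.07, 0.054], 0.86)]
loose_tee [([0.387, 0.208, 0.063], 0.72), ([0.501, -0.079, 0.06], 0.7), ([0.58, 0.065, 0.058], 0.58)]
key1_top [([0.497, 0.177, 0.068], 0.48)]
order_unit [([0.525, -0.374, 0.048], 0.9)]
rack [([0.509, -0.048, 0.057], 0.92)]
quantity_keys [([0.499, -0.08, 0.062], 0.74)]
scene dict_keys(['pixels', 'K', 'xyz', 'attitude', 'shot']) [[424.92483434   0.         321.08917968]
 [  0.         424.92483434 194.90590871]
 [  0.           0.           1.        ]] [ 1.29838068 -0.19338034  0.6821021 ] [0.73604134 0.61462267 1.25265875]
order_key_top [([0.509, -0.374, 0.073], 0.78), ([0.554, -0.375, 0.052], 0.19)]
tee_bin_front []
loose_tee [([0.582, 0.056, 0.06], 0.81), ([0.588, 0.197, 0.04], 0.74)]
key1_top []
order_unit [([0.551, -0.375, 0.054], 0.79)]
rack [([0.72, -0.069, 0.047], 0.59)]
quantity_keys []
```

View pics/top1.png

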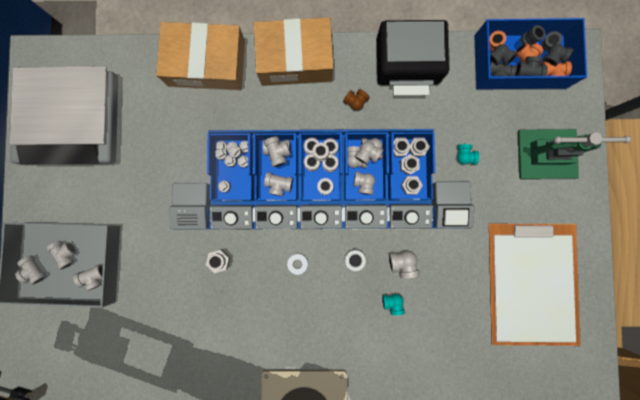

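View pics/scene1.png

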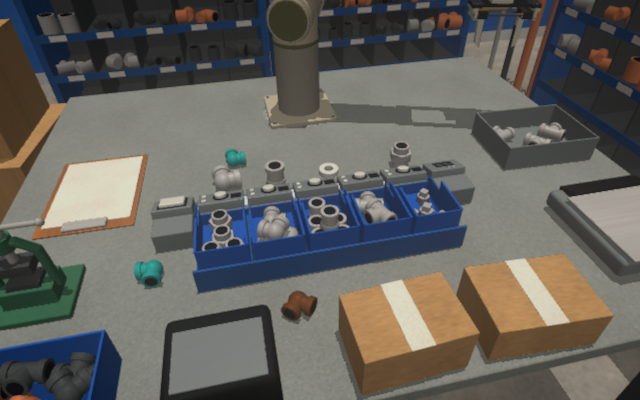

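The top view shows five bins from left to right: plugs (x≈230), tees or elbows (277), couplings (323), tees or elbows (367) and unions (412). The order unit is at the right end (455,217), and the power unit is at the left (188,215). The tee bin is either bin 2 or bin 4, so I'll enlarge both to tell which.

```bash
python3 - <<'E'
from h import *
im=cv2.imread('pics/top1.png')
cv2.imwrite('pics/crop1.png',cv2.resize(im[125:235,240:400],None,fx=5,fy=5,interpolation=cv2.INTER_CUBIC))
im=cv2.imread('pics/top1.png')
cv2.imwrite('pics/crop2.png',cv2.resize(im[195:320,165:480],None,fx=2.5,fy=2.5,interpolation=cv2.INTER_CUBIC))
E
```

```text
(no output)
```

View pics/crop1.png

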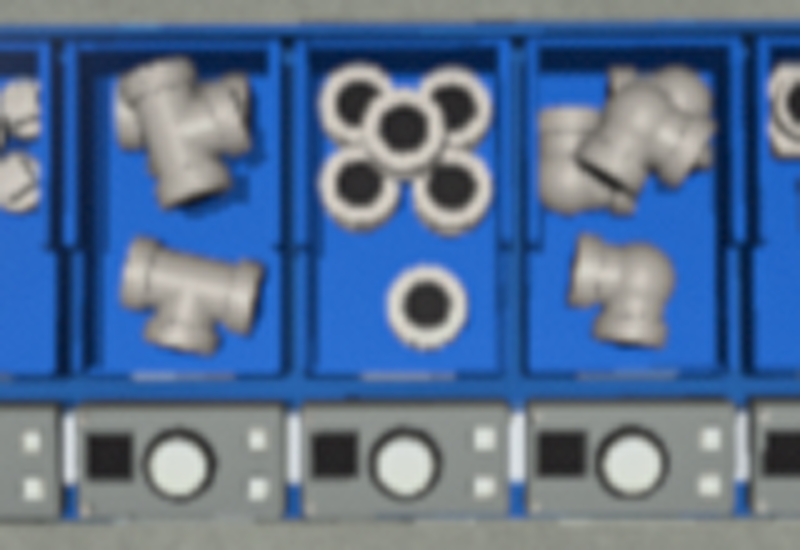

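View pics/crop2.png

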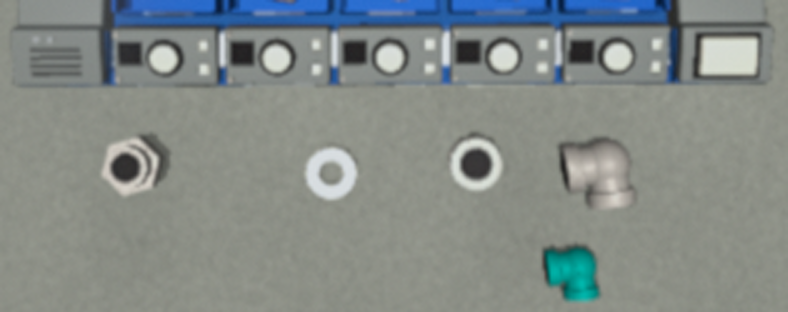

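The crop settles it. Bin 2 (px 277,150–185) holds T-shaped fittings with three sockets, while bin 4 holds two-socket elbows. So the keys to press are confirm key 2 (px ≈276,218) and the order key (px ≈456,217). Next I'll locate both.

```bash
cat >> h.py <<'E'
def ray(p,uv,z):
    d=np.linalg.inv(p['K'])@np.array([uv[0],uv[1],1.]); d=np.array([d[0],-d[1],-d[2]])
    d=R.from_rotvec(p['attitude']).as_matrix()@d
    return p['xyz']+d*(z-p['xyz'][2])/d[2]
def proj(p,X):
    c=R.from_rotvec(p['attitude']).as_matrix().T@(np.array(X)-p['xyz']); c=np.array([c[0],-c[1],-c[2]])
    u=p['K']@c; return u[:2]/u[2]
E
python3 - <<'E'
from h import *
p=np.load('top1.npz'); im=p['pixels'].astype(int)
m=((im.min(2)>195)).astype(np.uint8); m[:203]=0;m[232:]=0;m[:,:165]=0;m[:,480:]=0
n,l,st,c=cv2.connectedComponentsWithStats(m)
pts=[]
for i in range(1,n):
    if st[i,4]>40:
        X=ray(p,c[i],.070); pts.append((c[i][0],X)); print(st[i],c[i].round(2),X.round(4))
pts.sort(key=lambda t:t[0])
P=np.array([x for _,x in pts])[:,:2]
print(np.linalg.norm(np.diff(P,axis=0),axis=1))
d=P[0]-P[4]; print('yaw',np.arctan2(-d[0],d[1]))
s=np.load('scene1.npz')
for q in P: print(proj(s,[q[0],q[1],.07]).round(1))
E
```

```text
[446 211  21  13 262] [456.27 217.03] [ 0.4937 -0.3786  0.07  ]
[362 213   9   9  65] [366.17 217.32] [ 0.4945 -0.158   0.07  ]
[407 213  10   9  67] [411.63 217.22] [ 0.494  -0.2694  0.07  ]
[226 214   9   9  65] [229.88 218.  ] [0.4952 0.1779 0.07  ]
[271 214   9   9  68] [275.03 217.94] [0.4946 0.0663 0.07  ]
[316 214  10   9  68] [320.46 217.72] [ 0.4943 -0.0456  0.07  ]
[0.11156452 0.11194886 0.11237132 0.11144592 0.10916558]
yaw -0.0026922025106170225
[402.6 167.2]
[359.2 173.3]
[314.3 179.6]
[267.7 186.4]
[219.8 193.1]
[171.3 200. ]
```

```bash
cat >> h.py <<'E'
yaw=-0.0027
Z=R.from_euler('z',yaw).as_matrix()
zt=Z@np.array([0.257,0,-0.966]); zt/=np.linalg.norm(zt)
K2=np.array([0.4947,0.0663,0.070]); OK=np.array([0.4940,-0.3785,0.070])
def goal(R0):
    yt=Z@np.array([0,1.,0]); yt*=np.sign(R0[:,1]@yt)
    return np.c_[np.cross(yt,zt),yt,zt]
def todo(pos):
    s=read_state(); R0=R.from_rotvec(s['orientation']).as_matrix(); G=goal(R0)
    print('t',round(s['t'],2),'pos',s['tool_pos'].round(4),'F',np.round(s['force'],2),'open',s['opening'])
    a=R.from_matrix(R0.T@G).as_rotvec(degrees=True)
    print('turn deg tool',a.round(2),'shift cm, current axes',(R0.T@(pos-s['tool_pos'])*100).round(2),'goal axes',(G.T@(pos-s['tool_pos'])*100).round(2))
E
python3 -c "
from h import *
print(R.from_rotvec(read_state()['orientation']).as_matrix().round(3))
todo(K2-zt*.08)"
```

```text
[[-0.966  0.26   0.   ]
 [ 0.26   0.966  0.   ]
 [ 0.     0.    -1.   ]]
t 0.8 pos [0.1559 0.5794 0.2187] F [-0.02  0.21 -0.28] open 0.09300890766930958
turn deg tool [ -1.93 -14.81 -14.82] shift cm, current axes [-44.06 -41.28   7.13] goal axes [-29.06 -51.22  15.11]
```

Call:
drive_tool(
  plan=[
    {"claw": 1, "linear": [0, 0, 0], "angular": [-0.6, -5, -5]},
    {"claw": 1, "linear": [0, 0, 0], "angular": [-0.6, -5, -5]},
    {"claw": 1, "linear": [0, 0, 0], "angular": [-0.7, -4.8, -4.8]},
    {"claw": 1, "linear": [-2, -4, 0], "angular": [0, 0, 0]},
    {"claw": 1, "linear": [-2, -4, 0], "angular": [0, 0, 0]},
    {"claw": 1, "linear": [-2, -4, 0], "angular": [0, 0, 0]},
    {"claw": 1, "linear": [-2, -4, 0], "angular": [0, 0, 0]},
    {"claw": 1, "linear": [-2, -4, 0], "angular": [0, 0, 0]},
    {"claw": 1, "linear": [-2, -4, 0], "angular": [0, 0, 0]},
    {"claw": 1, "linear": [-2, -4, 0], "angular": [0, 0, 0]},
    {"claw": 1, "linear": [-2, -4, 0], "angular": [0, 0, 0]},
    {"claw": 1, "linear": [0, 0, 0], "angular": [0, 0, 0]},
  ],
  newtons=10,
)

```text
t: 2.3
tool_pos: [0.311, 0.2571, 0.2609]
orientation: [0.011, 2.88, -0.0]
force: [-0.2, 0.7, -0.0]
opening: 0.0003
```

```bash
python3 -c "
from h import *
todo(K2-zt*.08)"
```

```text
t 2.3 pos [0.311  0.2571 0.2609] F [-0.16  0.71 -0.04] open 0.00034951790433635345
turn deg tool [-0.03  0.09 -0.28] shift cm, current axes [-12.97 -18.95  15.22] goal axes [-12.9  -19.03  15.19]
```

Call:
drive_tool(
  plan=[
    {"claw": 1, "linear": [-2.6, -3.8, 0], "angular": [0, 0, -0.3]},
    {"claw": 1, "linear": [-2.6, -3.8, 0], "angular": [0, 0, 0]},
    {"claw": 1, "linear": [-2.6, -3.8, 0], "angular": [0, 0, 0]},
    {"claw": 1, "linear": [-2.6, -3.8, 1], "angular": [0, 0, 0]},
    {"claw": 1, "linear": [-2.5, -3.8, 3], "angular": [0, 0, 0]},
    {"claw": 1, "linear": [0, 0, 4], "angular": [0, 0, 0]},
    {"claw": 1, "linear": [0, 0, 4], "angular": [0, 0, 0]},
    {"claw": 1, "linear": [0, 0, 3], "angular": [0, 0, 0]},
    {"claw": 1, "linear": [0, 0, 0], "angular": [0, 0, 0]},
    {"claw": 1, "linear": [0, 0, 0], "angular": [0, 0, 0]},
  ],
)

```text
t: 3.55
tool_pos: [0.4733, 0.0697, 0.1496]
orientation: [-0.005, 2.881, -0.002]
force: [-0.7, 0.0, -0.3]
opening: 0.0005
```

```bash
python3 - <<'E'
from h import *
todo(K2-zt*.04)
for n in ['wrist','top']:
    p=read_camera(n); save(p,n+'2.png'); print(n,p['xyz'],proj(p,K2),proj(p,read_state()['tool_pos']))
    np.savez(n+'2.npz',**{k:p[k] for k in ['pixels','K','xyz','attitude']})
E
```

```text
t 3.55 pos [0.4733 0.0697 0.1496] F [-0.72  0.01 -0.31] open 0.0004700585834650832
turn deg tool [-0.01  0.02  0.34] shift cm, current axes [-0.02 -0.33  4.24] goal axes [-0.02 -0.33  4.24]
wrist [0.36223697 0.07003663 0.29262386] [312.24257103 210.54629398] [316.21807778 255.68370364]
top [ 0.47011441 -0.04618433  1.12697487] [275.03769024 217.88909139] [269.90019481 226.25005674]
```

View pics/wrist2.png

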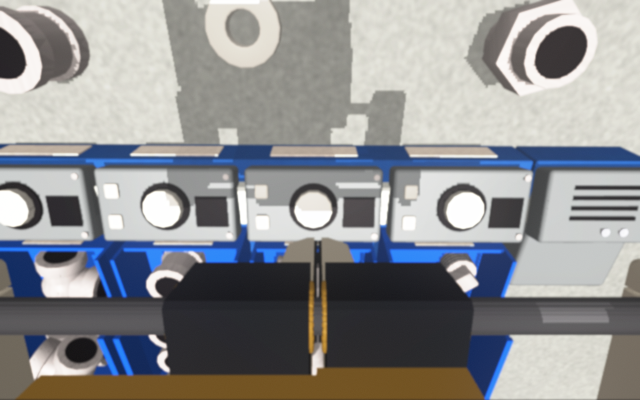

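The wrist view shows key 2 at (314,209) against a predicted (312,210), so the two agree within about 1 mm. The order of the modules and the fingers being shut are also right. I'll go down to about 6 mm above the key.

Call:
drive_tool(
  plan=[
    {"claw": 1, "linear": [0, -0.3, 2], "angular": [0, 0, 0.3]},
    {"claw": 1, "linear": [0, 0, 2], "angular": [0, 0, 0]},
    {"claw": 1, "linear": [0, 0, 2], "angular": [0, 0, 0]},
    {"claw": 1, "linear": [0, 0, 1], "angular": [0, 0, 0]},
    {"claw": 1, "linear": [0, 0, 0.6], "angular": [0, 0, 0]},
    {"claw": 1, "linear": [0, 0, 0], "angular": [0, 0, 0]},
    {"claw": 1, "linear": [0, 0, 0], "angular": [0, 0, 0]},
  ],
)

```text
t: 4.53
tool_pos: [0.493, 0.0659, 0.0757]
orientation: [0.004, 2.881, -0.001]
force: [-0.1, 0.5, 0.5]
opening: 0.0004
```

```bash
python3 - <<'E'
from h import *
todo(K2)
E
```

```text
t 4.53 pos [0.493  0.0659 0.0757] F [-0.09  0.5   0.46] open 0.000405076100530951
turn deg tool [-0.03  0.04 -0.  ] shift cm, current axes [-0.02  0.04  0.6 ] goal axes [-0.02  0.04  0.6 ]
```

Call:
drive_tool(
  plan=[
    {"claw": 1, "linear": [0, 0.05, 0.2], "angular": [0, 0, 0]},
    {"claw": 1, "linear": [0, 0, 0.2], "angular": [0, 0, 0]},
    {"claw": 1, "linear": [0, 0, 0.2], "angular": [0, 0, 0]},
    {"claw": 1, "linear": [0, 0, 0], "angular": [0, 0, 0]},
  ],
)

```text
t: 5.03
tool_pos: [0.494, 0.0664, 0.069]
orientation: [0.004, 2.882, -0.001]
force: [-0.8, -0.4, 1.5]
opening: 0.0003
```

Call:
drive_tool(
  plan=[
    {"claw": 1, "linear": [0, 0, 0.1], "angular": [0, 0, 0]},
    {"claw": 1, "linear": [0, 0, 0.1], "angular": [0, 0, 0]},
    {"claw": 1, "linear": [0, 0, 0], "angular": [0, 0, 0]},
  ],
)

```text
t: 5.4
tool_pos: [0.4946, 0.0664, 0.0672]
orientation: [0.004, 2.882, -0.001]
force: [-1.0, 0.3, 2.6]
opening: 0.0008
```

Call:
drive_tool(
  plan=[
    {"claw": 1, "linear": [0, 0, 0.1], "angular": [0, 0, 0]},
    {"claw": 1, "linear": [0, 0, 0.1], "angular": [0, 0, 0]},
    {"claw": 1, "linear": [0, 0, 0], "angular": [0, 0, 0]},
  ],
)

```text
t: 5.78
tool_pos: [0.4951, 0.0664, 0.0655]
orientation: [0.004, 2.882, -0.001]
force: [-5.4, -0.2, 6.4]
opening: 0.0008
```

Call:
drive_tool(
  plan=[
    {"claw": 1, "linear": [0, 0, 0.08], "angular": [0, 0, 0]},
    {"claw": 1, "linear": [0, 0, 0], "angular": [0, 0, 0]},
  ],
)

```text
t: 6.02
tool_pos: [0.4952, 0.0664, 0.0653]
orientation: [0.004, 2.883, -0.002]
force: [-12.4, 0.2, 15.9]
opening: 0.0005
```

The key is at its stop: the force jumped while z stayed at 0.0653. I'll let it up.

Call:
drive_tool(
  plan=[
    {"claw": 1, "linear": [0, 0, -0.2], "angular": [0, 0, 0]},
    {"claw": 1, "linear": [0, 0, -0.3], "angular": [0, 0, 0]},
    {"claw": 1, "linear": [0, 0, -0.5], "angular": [0, 0, 0]},
    {"claw": 1, "linear": [0, 0, -2], "angular": [0, 0, 0]},
    {"claw": 1, "linear": [0, 0, -3], "angular": [0, 0, 0]},
    {"claw": 1, "linear": [0, 0, -3], "angular": [0, 0, 0]},
    {"claw": 1, "linear": [0, 0, 0], "angular": [0, 0, 0]},
  ],
)

```text
t: 6.9
tool_pos: [0.4736, 0.0665, 0.1543]
orientation: [0.004, 2.877, -0.001]
force: [-0.4, -0.3, 0.8]
opening: 0.0006
```

```bash
python3 - <<'E'
from h import *
todo(OK-zt*.08)
p=read_camera('wrist'); save(p,'wrist3.png')
E
```

```text
t 6.9 pos [0.4736 0.0665 0.1543] F [-0.42 -0.25  0.8 ] open 0.0005560920223138211
turn deg tool [-0.03  0.26 -0.  ] shift cm, current axes [  0.08 -44.5    0.72] goal axes [  0.08 -44.5    0.7 ]
```

View pics/wrist3.png

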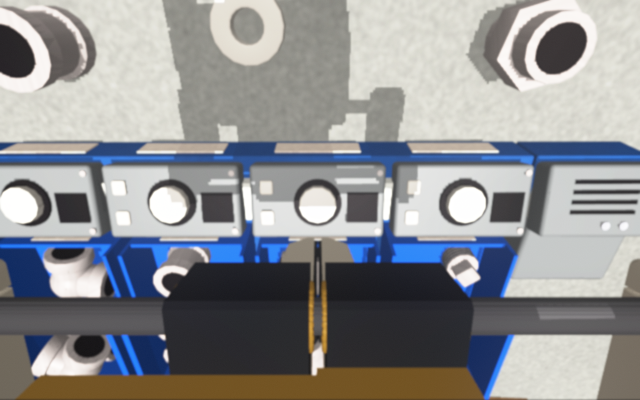

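Key 2 is back up at (318,203), and nothing else has moved. Now I'll move across to the order unit.

Call:
drive_tool(
  plan=[
    {"claw": 1, "linear": [0, -4, 0], "angular": [0, 0, 0]},
    {"claw": 1, "linear": [0, -4, 0], "angular": [0, 0, 0]},
    {"claw": 1, "linear": [0, -4, 0], "angular": [0, 0, 0]},
    {"claw": 1, "linear": [0, -4, 0], "angular": [0, 0, 0]},
    {"claw": 1, "linear": [0, -4, 0], "angular": [0, 0, 0]},
    {"claw": 1, "linear": [0, -4, 0], "angular": [0, 0, 0]},
    {"claw": 1, "linear": [0, -4, 0], "angular": [0, 0, 0]},
    {"claw": 1, "linear": [0, -4, 0], "angular": [0, 0, 0]},
    {"claw": 1, "linear": [0, -4, 0], "angular": [0, 0, 0]},
    {"claw": 1, "linear": [0, -4, 0], "angular": [0, 0, 0]},
    {"claw": 1, "linear": [0, -4, 0], "angular": [0, 0, 0]},
    {"claw": 1, "linear": [0, 0, 0], "angular": [0, 0, 0]},
  ],
)

```text
t: 8.45
tool_pos: [0.4697, -0.3753, 0.1492]
orientation: [0.009, 2.884, 0.001]
force: [-1.0, -0.1, -0.1]
opening: 0.0004
```

```bash
python3 - <<'E'
from h import *
todo(OK-zt*.08)
p=read_camera('wrist'); save(p,'wrist4.png'); print(proj(p,OK))
E
```

```text
t 8.45 pos [ 0.4697 -0.3753  0.1492] F [-1.01 -0.06 -0.06] open 0.00042463003139976685
turn deg tool [ 0.02 -0.16 -0.2 ] shift cm, current axes [-0.32 -0.31  0.28] goal axes [-0.32 -0.31  0.28]
[312.4688772  214.61348044]
```

View pics/wrist4.png

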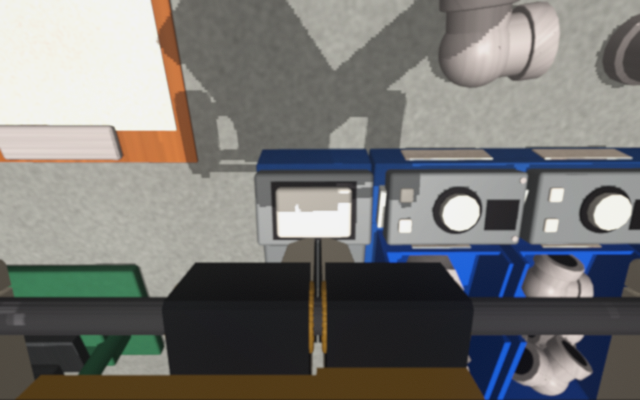

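The order key is centred at (314,213) against a predicted (312,215), which is about 1 mm apart. I'll correct and go down.

Call:
drive_tool(
  plan=[
    {"claw": 1, "linear": [-0.3, -0.3, 2], "angular": [0, 0, 0]},
    {"claw": 1, "linear": [0, 0, 2], "angular": [0, 0, 0]},
    {"claw": 1, "linear": [0, 0, 2], "angular": [0, 0, 0]},
    {"claw": 1, "linear": [0, 0, 1], "angular": [0, 0, 0]},
    {"claw": 1, "linear": [0, 0, 0.5], "angular": [0, 0, 0]},
    {"claw": 1, "linear": [0, 0, 0], "angular": [0, 0, 0]},
    {"claw": 1, "linear": [0, 0, 0], "angular": [0, 0, 0]},
  ],
)

```text
t: 9.38
tool_pos: [0.4933, -0.3771, 0.0809]
orientation: [0.004, 2.881, -0.003]
force: [-0.4, -0.8, -0.1]
opening: 0.0006
```

```bash
python3 - <<'E'
from h import *
todo(OK)
E
```

```text
t 9.38 pos [ 0.4933 -0.3771  0.0809] F [-0.41 -0.75 -0.13] open 0.0005650671275158721
turn deg tool [-0.09  0.02  0.01] shift cm, current axes [ 0.21 -0.14  1.07] goal axes [ 0.21 -0.14  1.07]
```

Call:
drive_tool(
  plan=[
    {"claw": 1, "linear": [0.2, -0.1, 0.4], "angular": [0, 0, 0]},
    {"claw": 1, "linear": [0, 0, 0.3], "angular": [0, 0, 0]},
    {"claw": 1, "linear": [0, 0, 0.2], "angular": [0, 0, 0]},
    {"claw": 1, "linear": [0, 0, 0.2], "angular": [0, 0, 0]},
    {"claw": 1, "linear": [0, 0, 0], "angular": [0, 0, 0]},
  ],
)

```text
t: 10.0
tool_pos: [0.4938, -0.3776, 0.0687]
orientation: [0.004, 2.882, -0.001]
force: [-1.6, -0.6, 0.7]
opening: 0.0004
```

Call:
drive_tool(
  plan=[
    {"claw": 1, "linear": [0, 0, 0.1], "angular": [0, 0, 0]},
    {"claw": 1, "linear": [0, 0, 0.1], "angular": [0, 0, 0]},
    {"claw": 1, "linear": [0, 0, 0], "angular": [0, 0, 0]},
  ],
)

```text
t: 10.38
tool_pos: [0.4944, -0.3776, 0.0669]
orientation: [0.004, 2.882, -0.001]
force: [-1.9, 0.5, 2.1]
opening: 0.0005
```

Call:
drive_tool(
  plan=[
    {"claw": 1, "linear": [0, 0, 0.1], "angular": [0, 0, 0]},
    {"claw": 1, "linear": [0, 0, 0.1], "angular": [0, 0, 0]},
    {"claw": 1, "linear": [0, 0, 0], "angular": [0, 0, 0]},
  ],
)

```text
t: 10.75
tool_pos: [0.4948, -0.3777, 0.0655]
orientation: [0.004, 2.882, -0.001]
force: [-6.7, 4.5, 9.2]
opening: 0.0004
```

Call:
drive_tool(
  plan=[
    {"claw": 1, "linear": [0, 0, 0.05], "angular": [0, 0, 0]},
    {"claw": 1, "linear": [0, 0, 0], "angular": [0, 0, 0]},
  ],
)

```text
t: 11.0
tool_pos: [0.4949, -0.3777, 0.0655]
orientation: [0.004, 2.882, -0.001]
force: [-10.1, 4.4, 13.0]
opening: 0.0005
```

Call:
drive_tool(
  plan=[
    {"claw": 1, "linear": [0, 0, -0.2], "angular": [0, 0, 0]},
    {"claw": 1, "linear": [0, 0, -0.3], "angular": [0, 0, 0]},
    {"claw": 1, "linear": [0, 0, -0.5], "angular": [0, 0, 0]},
    {"claw": 1, "linear": [0, 0, -2], "angular": [0, 0, 0]},
    {"claw": 1, "linear": [0, 0, -3], "angular": [0, 0, 0]},
    {"claw": 1, "linear": [0, 0, -4], "angular": [0, 0, 0]},
    {"claw": 1, "linear": [0, 0, -4], "angular": [0, 0, 0]},
    {"claw": 1, "linear": [0, 0, 0], "angular": [0, 0, 0]},
    {"claw": 1, "linear": [0, 0, 0], "angular": [0, 0, 0]},
  ],
)

```text
t: 12.12
tool_pos: [0.459, -0.3775, 0.2004]
orientation: [0.004, 2.882, -0.002]
force: [-0.2, 1.0, 0.6]
opening: 0.0002
```

```bash
python3 - <<'E'
from h import *
todo(OK)
p=read_camera('wrist'); save(p,'wrist5.png')
p=read_camera('top'); save(p,'top5.png')
E
```

```text
t 12.12 pos [ 0.459  -0.3775  0.2004] F [-0.18  1.    0.56] open 0.0002449988211928357
turn deg tool [-0.08  0.   -0.  ] shift cm, current axes [-0.03 -0.07 13.5 ] goal axes [-0.03 -0.09 13.5 ]
```

View pics/wrist5.png

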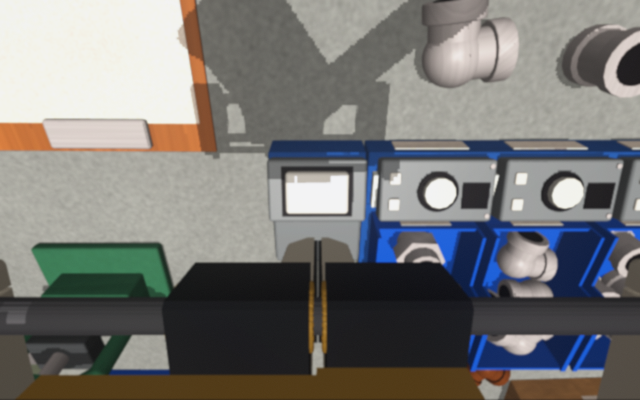

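View pics/top5.png

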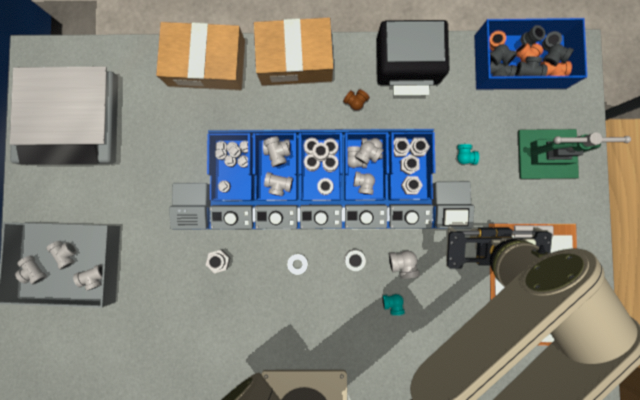

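The order key is back up (wrist view 318,192), and in the top view every fitting is where it started. The tool is 13 cm clear, so I'm handing in.

```bash
python3 -c "
from plant import *
print(close_job())"
```

```text
the job is handed in; nothing more can be done
None
```

I pressed confirm key 2, in front of the bin of tees (second from the left), down to its stop and let it spring back. Then I pressed the order-complete key on the right-hand end unit the same way, withdrew the closed fingers about 13 cm and handed in at about 12 s. The hand-in gave no verdict.

- **Key presses:** Both keys reached their stops. Tool height stopped changing at about 65.3–65.5 mm, from contact near 70 mm, while the force rose to about 20 N on key 2 and 17 N on the order key. That is more than the 4.5 N needed to hold a key down, but well under the limits.
- **Force direction:** At the stops, the force leaned further towards the robot than the key-face normal. I put that down to friction at the fingertips but did not check it.
- **After the presses:** The wrist pictures show both keys back up, and the force is back to sensor noise. In the last top picture all the fittings are where they started. Only those two keys were contacted; the fingertips came no nearer than about 15 mm to a quantity key, going by the stated sizes.
- **Position checks:** The wrist camera agreed with the key positions measured from the top camera to about 1 mm.

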